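# Find the loose inspection hatch and push it open

### The arm

A 6-joint arm with a two-finger parallel gripper is mounted at the origin on a cart in front of the work surface, level with it; the furniture and walls round the work are solid. World frame = base frame: x ahead of the robot, y to its left, z up, the work surface at z = 0. Lengths are in m, angles in rad, forces in N, time in s.
With the tool pointing down it reaches from about 0.35 to 1 m from the base axis. Payload 7.1 kg.
Tool frame: the origin (TCP) lies between the finger pads; the fingertips stand 14 mm ahead of it and the grasp point (between the pads) lies 5 mm behind it (env.tip_extent is the z of the fingertips in the tool frame, in m); z points along the fingers, y is the direction in which the jaws open and shut (so a half turn about z gives the same grasp; the last joint's range is limited). The gripper opens to 85 mm and grips with 20 to 120 N. Pads are 22 mm wide; open, the fingers measure 114 mm over their backs; the gripper's body (76 mm by 85 mm) begins 54 mm behind the grasp point. The pads swing forward as they close: fully open they stand 13 mm farther back than shut.
Start: joints at [1.298, 0.423, 1.63, -0, 1.089, -0.019], TCP at [0.157, 0.605, 0.245] pointing down, gripper open.
Joint ranges: [-3, 3], [-0.9, 2.11], [0.09, 2.58], [-1.31, 4.45], [0.11, 2.69], [-2.54, 2.54]. Speed limits (rad/s): [2.39, 2.39, 3.01, 3.14, 3.14, 3.14].

### API

Orientations are given as a unit quaternion [w, x, y, z].
In Python, from cell import env, camera, camera_params gives the robot as it stands.
- The arm moves only by the shell command python3 -m pendant 'ROWS' [OPENING] [FORCE]. ROWS is JSON, a list of rows, each a list of 4 numbers: the shift along the tool's x, y, z in mm, then the turn about the tool's z in rad. A call has 1 to 5 rows; each row shifts and turns the commanded pose from where the row before left it, along the tool's axes as they then stand; what a row does not reach is not made up. A row lasts 1/12 s, in which the tool goes at most 41.7 mm and 7.16 degrees, less where a joint would pass 70% of its speed; a pose out of reach is approached as far as the arm can. A call is refused whole if a number of a shift passes 41.7 or a number of a turn 0.125, either way. A call with a gripper value outside its range is refused whole. OPENING is the gripper command: -1 is fully open, 1 is shut, values between are in proportion, set as the call begins (- or left out, the last holds). The fingers move at their own pace and stop on an object; FORCE is the grip in N (left out, the last holds). Time passes only in rows, so rows that do not move let the fingers close. It gives the time, the measured TCP pose, the force and the opening at its end, in the units of the state.
- env.read_state(): the state, without advancing time (a new reading comes with each control period).
- camera(name): name is "side" or "top"; returns the picture (420x560x3 uint8, blue, green, red); there is no depth.
- camera_params(name): a dict with "fovy" (degrees; the focal length in pixels is half the picture's height over the tangent of half this angle, whatever the lens; pixels are square), "cx", "cy" (the principal point, pixels), "R" (3x3) and "t" (3): a world point X has camera coordinates R X + t. Camera axes: x right, y down, z forward; pixel columns grow to the right and rows downward; lengths in m; the calibration is good to about 2 mm. A picture is of the moment at which its call begins. camera_params takes no time and is no camera call.
- env.hand_in(): hands the job in, once; it reports no verdict.
The state is a dict: "t": time; "joint_positions": joint angles; "qvel": joint speeds; "joint_efforts": joint torques, N m; "ee_pos": TCP position; "ee_rot": TCP orientation; "ft_force": force on the tool from outside, world axes, zero at the start; "moment": the same for the moment, N m; "grip_width": opening from 0.0 (shut) to 1.0 (fully open).
Only numpy, scipy, OpenCV 4.12 (cv2) and the standard library are available. Lean on these libraries where they do the work, as an engineer would, in place of code of your own. Each camera call takes 0.05 s, during which the arm holds its last target. There are 200 camera calls.

### The job

Three of the four identical grey hatches on the blue service box are held shut and one is loose. Press gently with the fingertips on the ribbed pads to find the hatch that rocks, then push its front edge down until it tips over and stays open, and leave the hand clear. Do not force the firm hatches, grasp or lift nothing, and leave the parts and tools lying round the work where they are.

Things in the scene. Friction and masses are not known exactly. Their poses are not given: they have to be found in the camera images.
- service_box: fixed low hollow box, blue, 210 (x) x 480 (y) x 78.5 mm high; origin at the centre of its underside; x to its rear (away from the robot), y along its row of four identical grey hatches, flush in the top at y = +172.5, +57.5, -57.5, -172.5 mm; flat deck behind them (x +28 to +105 mm). Free depth under the loose hatch 60 mm below the top. Which one is loose changes.
- hatch_1_pad (a point): top centre of the black ribbed rubber press pad (24 x 52 mm, 8 mm proud of the hatch) of the hatch first from the left (its +y end), moving with it, z normal to it; shut: x -65 mm, z 86.5 mm in the box frame, 15 mm behind the hatch's front edge. The pad gives 0.4 mm/N, up to 6 mm. A firm hatch tilts under 0.03 rad at 20 N here; the loose one gives at about 1 N.
- hatch_1 (a joint): tilt (rad): 0 shut, grows as the front edge goes down, 0.8 fully open. Hatch 105 (x) x 90 (y) x 5 mm, 3 mm gaps; hinge axis along y, 70 mm behind the front edge, 28.5 mm below the top. If loose: swings shut by its counterweight when let go below 0.2; pushed past 0.42 (pad pressed some 25 mm down) it tips over by itself to 0.8 and stays.
- hatch_2_pad (a point): top centre of the black ribbed rubber press pad (24 x 52 mm, 8 mm proud of the hatch) of the hatch second from the left, moving with it, z normal to it; shut: x -65 mm, z 86.5 mm in the box frame, 15 mm behind the hatch's front edge. The pad gives 0.4 mm/N, up to 6 mm. A firm hatch tilts under 0.03 rad at 20 N here; the loose one gives at about 1 N.
- hatch_2 (a joint): tilt (rad): 0 shut, grows as the front edge goes down, 0.8 fully open. Hatch 105 (x) x 90 (y) x 5 mm, 3 mm gaps; hinge axis along y, 70 mm behind the front edge, 28.5 mm below the top. If loose: swings shut by its counterweight when let go below 0.2; pushed past 0.42 (pad pressed some 25 mm down) it tips over by itself to 0.8 and stays.
- hatch_3_pad (a point): top centre of the black ribbed rubber press pad (24 x 52 mm, 8 mm proud of the hatch) of the hatch third from the left, moving with it, z normal to it; shut: x -65 mm, z 86.5 mm in the box frame, 15 mm behind the hatch's front edge. The pad gives 0.4 mm/N, up to 6 mm. A firm hatch tilts under 0.03 rad at 20 N here; the loose one gives at about 1 N.
- hatch_3 (a joint): tilt (rad): 0 shut, grows as the front edge goes down, 0.8 fully open. Hatch 105 (x) x 90 (y) x 5 mm, 3 mm gaps; hinge axis along y, 70 mm behind the front edge, 28.5 mm below the top. If loose: swings shut by its counterweight when let go below 0.2; pushed past 0.42 (pad pressed some 25 mm down) it tips over by itself to 0.8 and stays.
- hatch_4_pad (a point): top centre of the black ribbed rubber press pad (24 x 52 mm, 8 mm proud of the hatch) of the hatch fourth from the left (its -y end), moving with it, z normal to it; shut: x -65 mm, z 86.5 mm in the box frame, 15 mm behind the hatch's front edge. The pad gives 0.4 mm/N, up to 6 mm. A firm hatch tilts under 0.03 rad at 20 N here; the loose one gives at about 1 N.
- hatch_4 (a joint): tilt (rad): 0 shut, grows as the front edge goes down, 0.8 fully open. Hatch 105 (x) x 90 (y) x 5 mm, 3 mm gaps; hinge axis along y, 70 mm behind the front edge, 28.5 mm below the top. If loose: swings shut by its counterweight when let go below 0.2; pushed past 0.42 (pad pressed some 25 mm down) it tips over by itself to 0.8 and stays.
- lamination_stack: grey ring-shaped steel lamination stack, 45 mm across, 31 mm high, loose on the rear deck of the box; bystander; origin at the centre of its underside
- side_cutters: side cutters with dark blue grips, 35 x 138 x 8 mm, loose on the rear deck of the box, lying along the row; bystander; origin at the centre of its underside
- copper_rotor: copper-coloured rotor, 58 mm across, 35 mm high, loose on the bench to the left; bystander; origin at the centre of its underside
- tape_spool: white thread-seal tape spool with a blue core, 54 mm across, 17 mm high, loose on the bench to the left; bystander; origin at the centre of its underside
- ratchet: steel ratchet handle, 29 x 151 x 18 mm, loose on the bench to the right; bystander; origin at the centre of its underside

How it is judged:
By the outcome, as a careful person would: the job done as asked, in the order asked, and still so for the second after the job is handed in, with the robot touching nothing.
It also fails if it takes over 48 s, if anything falls off the work surface, if the arm or the gripper's body presses on something with over 40 N, if the wrist force passes 120 N, or if a joint passes its speed limit or range.

## Working session

There is one attempt and no reset: what is moved stays moved. The work goes in short steps, Python scripts to look and compute and a shell command to move; the robot and the scene stay as the last step left them, time stands still between calls to the robot, and variables do not carry over. Pictures are saved under pics/ and viewed, about 8 in all and at most 12, crops included, and the job is handed in when it is done.

```bash
mkdir -p pics; python3 - <<'E'
from cell import env,camera,camera_params
import cv2
for n in("top","side"):
    cv2.imwrite(f"pics/{n}0.png",camera(n)); p=camera_params(n); print(n,p)
s=env.read_state(); print(s, env.tip_extent)
E
```

```text
top {'fovy': 50.85588140830827, 'cx': 276.6754364690244, 'cy': 209.23513072750526, 'R': array([[ 0.02184166, -0.99973034,  0.0078854 ],
       [-0.99332548, -0.0225939 , -0.11311056],
       [ 0.11325823, -0.00536225, -0.99355112]]), 't': array([-1.21279168e-03,  5.75300842e-01,  1.27164400e+00])}
side {'fovy': 50.92927739540496, 'cx': 275.7382237186564, 'cy': 209.3877124589171, 'R': array([[-0.99963677, -0.02679633, -0.00288005],
       [-0.01452839,  0.62579914, -0.77984894],
       [ 0.02269942, -0.77952383, -0.62596113]]), 't': array([0.55640199, 0.06155628, 1.34286093])}
{'t': 0.1, 'joint_positions': array([ 1.29798844e+00,  4.23755043e-01,  1.63061884e+00, -4.04773418e-06,
        1.08861559e+00, -1.89844600e-02]), 'qvel': array([-0.00083132, -0.00025743, -0.00151631, -0.00159408,  0.0009524 ,
        0.00020626]), 'joint_efforts': array([ 8.75067076e-05, -5.58429945e+01, -2.82447588e+01, -5.78737740e-05,
        2.99310777e-03,  6.77741426e-06]), 'ee_pos': array([0.15677847, 0.60451891, 0.24462721]), 'ee_rot': array([-9.97603002e-05,  1.26570341e-01,  9.91957389e-01, -6.91247094e-04]), 'ft_force': array([ 0.34819346, -0.64470513,  0.18634238]), 'moment': array([ 0.043976  ,  0.01707236, -0.02833731]), 'grip_width': 1.0027823059188672} 0.014
```

View pics/top0.png

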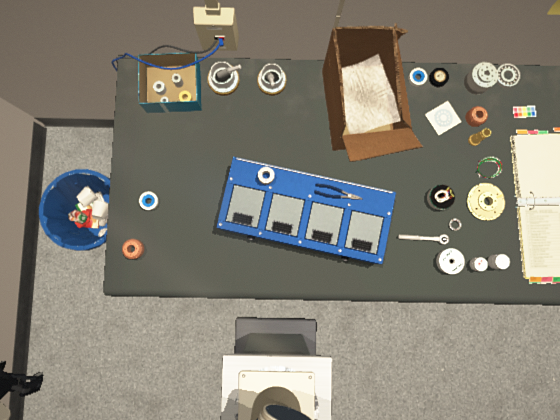

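View pics/side0.png

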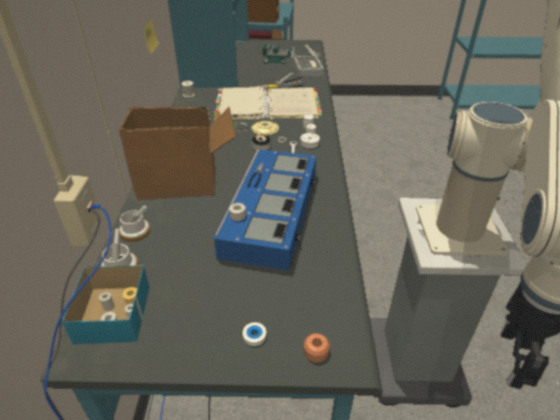

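The top view shows the blue box with corners at about (234,157), (395,191), (381,264) and (218,229). The pads are at about (243,218), (283,228), (322,238) and (361,247). The side view agrees, and the hand is off to the left of the bench.

```bash
cat > h.py <<'E'
import numpy as np,cv2
from cell import env,camera,camera_params
def unproj(n,u,v,z,im=None):
    p=camera_params(n);f=210/np.tan(np.radians(p["fovy"]/2))
    R,t=np.array(p["R"]),np.array(p["t"])
    d=R.T@np.array([(u-p["cx"])/f,(v-p["cy"])/f,1]);c=-R.T@t
    return c+d*(z-c[2])/d[2]
def proj(n,X):
    p=camera_params(n);f=210/np.tan(np.radians(p["fovy"]/2))
    x=np.array(p["R"])@X+p["t"];return np.array([p["cx"]+f*x[0]/x[2],p["cy"]+f*x[1]/x[2]])
E
python3 - <<'E'
from h import *
for n,r in (("top",(150,270,212,402)),("side",(148,268,215,320))):
    im=cv2.imread(f"pics/{n}0.png").astype(int)
    if n=="top":
        b=(im[...,0]>im[...,2]+60).astype(np.uint8); b[:r[0]]=0;b[r[1]:]=0;b[:,:r[2]]=0;b[:,r[3]:]=0
        c=max(cv2.findContours(b,0,2)[0],key=cv2.contourArea)
        mask=cv2.drawContours(np.zeros(b.shape,np.uint8),[cv2.convexHull(c)],-1,1,-1)
        mask=cv2.erode(mask,np.ones((5,5)))
        rect=cv2.minAreaRect(c);print("rect",rect)
        for q in cv2.boxPoints(rect): print(q,unproj(n,*q,.0785).round(3))
        m=((im.max(2)<50)&(mask>0)).astype(np.uint8)
        N,l,s,ce=cv2.connectedComponentsWithStats(m)
        P=[]
        for i in range(1,N):
            if s[i,4]>40:
                X=unproj(n,*ce[i],.0865);print(ce[i].round(1),s[i,2:],X.round(4))
E
python3 -c "
import cv2
a=cv2.imread('pics/top0.png')[145:275,205:405];cv2.imwrite('pics/c.png',cv2.resize(a,None,fx=4,fy=4,interpolation=2))"
```

```text
rect ((306.54986572265625, 210.05776977539062), (169.6142578125, 73.0843276977539), 12.33908748626709)
[215.89282 227.6328 ] [0.514 0.183 0.079]
[231.51074 156.23671] [0.721 0.146 0.079]
[397.2069  192.48274] [ 0.626 -0.333  0.079]
[381.589   263.87885] [ 0.422 -0.287  0.079]
[281.7 227.2] [18 11 91] [ 0.5186 -0.0035  0.0865]
[321.3 235.7] [18 11 81] [ 0.497  -0.1151  0.0865]
[361.2 244.6] [18 10 80] [ 0.4745 -0.2277  0.0865]
```

View pics/c.png

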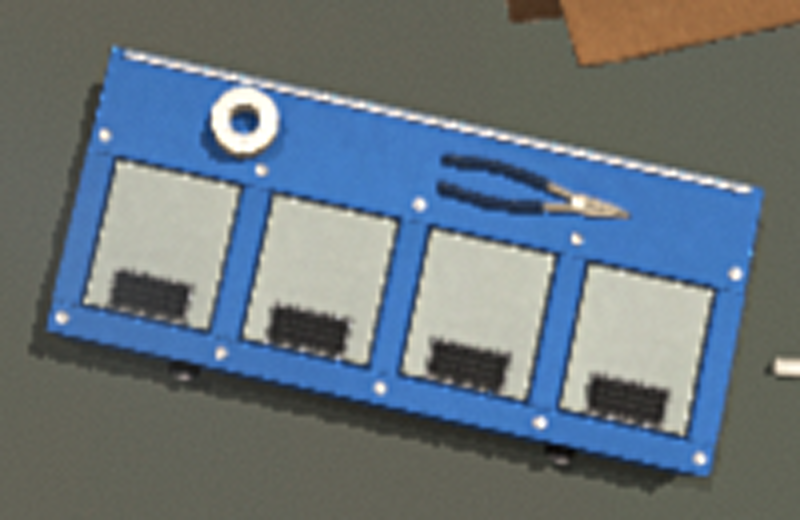

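Pads 2–4 are spaced 115 mm apart, and the box centre from the pads, (0.572,-0.072), matches the rectangle's. So the box yaw is about -0.194 and pad 1 should be at (0.541,0.109). I'll shut the fingers, align with the box (turn -0.06) and go above pad 1.

```bash
python3 -m pendant '[[0,0,0,-0.06],[-20,-20,0,0],[-25,-22,0,0],[-25,-22,0,0],[-25,-22,0,0]]' 1 40
python3 -m pendant '[[-25,-22,0,0],[-25,-22,0,0],[-25,-22,0,0],[-25,-22,0,0],[-25,-22,0,0]]'
python3 -m pendant '[[-25,-22,0,0],[-25,-22,0,0],[-25,-22,5,0],[-25,-22,5,0],[-25,-22,5,0]]'
python3 -m pendant '[[-25,-22,10,0],[-25,-22,10,0],[-25,-22,10,0],[0,0,10,0],[0,0,0,0]]'
cat >> h.py <<'E'
P2=np.array([.5186,-.0035]);YB=np.array([.193,.981]);XB=np.array([.981,-.193])
def rel(i):
    s=env.read_state();p=s["ee_pos"];d=P2+YB*.115*(2-i)-p[:2]
    w,x,y,z=s["ee_rot"];from scipy.spatial.transform import Rotation as Ro
    R=Ro.from_quat([x,y,z,w]).as_matrix()
    print("t",s["t"],"z",p[2],"tool shift mm",(R.T@np.r_[d,0]*1e3).round(1),"ybox err",np.arctan2(*(R[:2,1]))-np.arctan2(*YB),R[:,2].round(3),s["ft_force"].round(2),s["grip_width"])
E
python3 -c "from h import *;rel(1)"
```

```text
t: 0.52
ee_pos: [0.2338, 0.5009, 0.2449]
ee_rot: [-0.0, 0.096, 0.995, -0.0]
ft_force: [0.7, -0.3, 0.3]
grip_width: 0.299
t: 0.93
ee_pos: [0.3356, 0.3687, 0.2451]
ee_rot: [-0.0, 0.097, 0.995, -0.0]
ft_force: [0.4, 0.9, 0.1]
grip_width: 0.001
t: 1.35
ee_pos: [0.4371, 0.2368, 0.2301]
ee_rot: [-0.0, 0.097, 0.995, -0.0]
ft_force: [0.4, 0.3, 0.8]
grip_width: -0.001
t: 1.77
ee_pos: [0.4968, 0.1573, 0.1883]
ee_rot: [-0.002, 0.098, 0.995, -0.001]
ft_force: [-1.0, 0.2, -0.3]
grip_width: 0.0
t 1.7667 z 0.1882714556214577 tool shift mm [-52.5 -38.5  -0.1] ybox err 0.0027844152517563503 [-0.004 -0.001 -1.   ] [-1.04  0.19 -0.32] 9.132452929829735e-06
```

```bash
python3 -m pendant '[[-26,-19,10,0],[-25,-19,20,0],[0,0,20,0],[0,0,20,0],[0,0,0,0]]'
python3 -m pendant '[[0,0,7,0],[0,0,4,0],[0,0,0,0],[0,0,0,0]]'
python3 -c "
from h import *;rel(1);cv2.imwrite('pics/s1.png',cv2.resize(camera('side')[120:280,190:350],None,fx=3.5,fy=3.5))"
```

```text
t: 2.18
ee_pos: [0.5374, 0.1121, 0.1173]
ee_rot: [-0.003, 0.097, 0.995, -0.001]
ft_force: [-1.4, -0.1, 0.2]
grip_width: 0.0
t: 2.52
ee_pos: [0.5403, 0.1125, 0.1101]
ee_rot: [0.0, 0.096, 0.995, 0.0]
ft_force: [0.2, 0.6, 0.5]
grip_width: -0.001
t 2.5167 z 0.11010575252647883 tool shift mm [-1.1 -3.  -0. ] ybox err -0.0012490692490647048 [ 0.001  0.    -1.   ] [0.19 0.64 0.54] -0.0009984557631484725
```

View pics/s1.png

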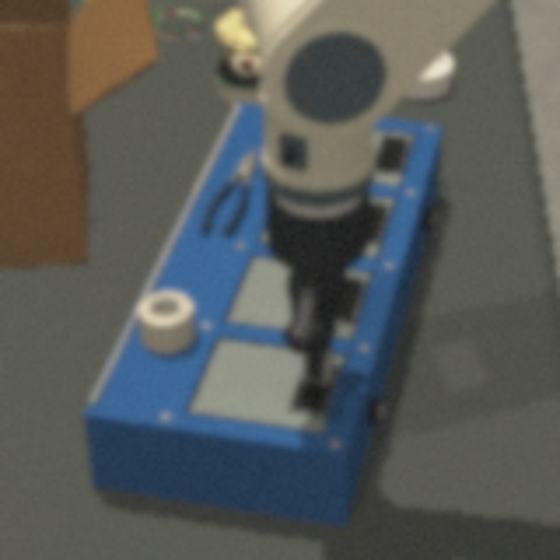

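In this crop the fingertip is on or just above pad 1, at about (312,395). I'll probe it slowly.

```bash
python3 -m pendant '[[0,-3,4,0],[0,0,4,0],[0,0,0,0],[0,0,0,0]]'
python3 -m pendant '[[0,0,2,0],[0,0,0,0],[0,0,0,0]]'
python3 -m pendant '[[0,0,2,0],[0,0,0,0],[0,0,0,0]]'
python3 -m pendant '[[0,0,2,0],[0,0,0,0],[0,0,0,0]]'
```

```text
t: 2.9
ee_pos: [0.5393, 0.1089, 0.1011]
ee_rot: [-0.0, 0.097, 0.995, -0.0]
ft_force: [0.0, 0.3, -0.1]
grip_width: -0.002
t: 3.15
ee_pos: [0.5395, 0.109, 0.0993]
ee_rot: [-0.0, 0.097, 0.995, -0.0]
ft_force: [-0.1, -0.1, 1.6]
grip_width: 0.001
t: 3.4
ee_pos: [0.5394, 0.109, 0.0972]
ee_rot: [-0.0, 0.097, 0.995, -0.0]
ft_force: [-0.7, 0.7, 1.2]
grip_width: -0.006
t: 3.65
ee_pos: [0.5394, 0.109, 0.0952]
ee_rot: [-0.0, 0.097, 0.995, -0.0]
ft_force: [-1.1, 0.7, 1.5]
grip_width: 0.001
```

Hatch 1 gives way at a flat force of about 1.5 N over 4 mm, where a firm one would show about 10 N or more. It is the loose one, so I'll push on and watch the force.

```bash
python3 -m pendant '[[0,0,3,0],[0,0,3,0],[0,0,0,0]]'
python3 -m pendant '[[0,0,4,0],[0,0,4,0],[0,0,0,0]]'
python3 -m pendant '[[0,0,4,0],[0,0,4,0],[0,0,0,0]]'
python3 -m pendant '[[0,0,4,0],[0,0,4,0],[0,0,0,0],[0,0,0,0]]'
```

```text
t: 3.9
ee_pos: [0.5392, 0.1089, 0.0886]
ee_rot: [-0.0, 0.097, 0.995, -0.0]
ft_force: [0.1, -1.0, 0.1]
grip_width: 0.003
t: 4.15
ee_pos: [0.5393, 0.1089, 0.0804]
ee_rot: [-0.0, 0.097, 0.995, -0.0]
ft_force: [-0.8, 0.1, -0.6]
grip_width: -0.002
t: 4.4
ee_pos: [0.5392, 0.1089, 0.0725]
ee_rot: [-0.0, 0.097, 0.995, -0.0]
ft_force: [-0.2, 0.1, -0.8]
grip_width: 0.007
t: 4.73
ee_pos: [0.5394, 0.109, 0.065]
ee_rot: [-0.0, 0.097, 0.995, -0.0]
ft_force: [-0.5, -0.8, 0.9]
grip_width: -0.0
```

```bash
python3 -m pendant '[[0,0,-10,0],[0,0,-20,0],[0,0,-30,0],[0,0,-35,0],[0,0,-35,0]]'
python3 -m pendant '[[10,30,-20,0],[10,30,0,0],[10,30,0,0],[10,30,0,0],[10,30,0,0]]'
python3 -m pendant '[[10,30,0,0],[10,20,0,0],[0,0,0,0],[0,0,0,0]]'
python3 - <<'E'
from h import *
a=camera('top')[145:275,205:405];b=camera('side')[130:270,200:330]
cv2.imwrite('pics/e.png',np.hstack([cv2.resize(a,(462,300)),cv2.resize(b,(300,300))]))
rel(1)
E
```

```text
t: 5.15
ee_pos: [0.539, 0.1089, 0.1972]
ee_rot: [-0.0, 0.097, 0.995, -0.0]
ft_force: [1.5, -0.1, -0.3]
grip_width: 0.001
t: 5.57
ee_pos: [0.5191, 0.2672, 0.2168]
ee_rot: [0.001, 0.097, 0.995, 0.0]
ft_force: [1.1, 0.6, -0.2]
grip_width: -0.002
t: 5.9
ee_pos: [0.5089, 0.3197, 0.2161]
ee_rot: [0.0, 0.096, 0.995, 0.0]
ft_force: [-0.4, -0.6, -0.3]
grip_width: 0.001
t 6.0 z 0.21578384794077232 tool shift mm [-7.110e+01 -1.989e+02  1.000e-01] ybox err -0.0005131395531383365 [ 0. -0. -1.] [-0.24 -0.19 -0.76] -0.001614995700869169
```

View pics/e.png

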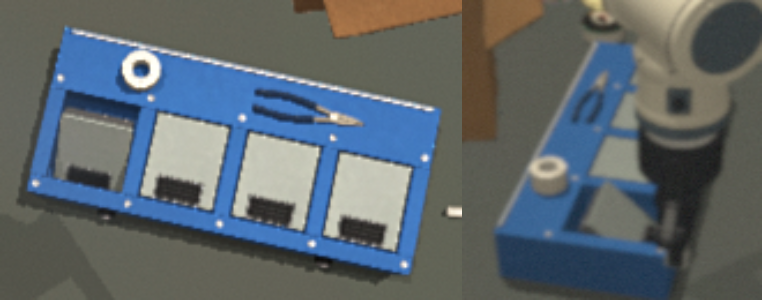

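Hatch 1, at about (95,145) in the left crop, is tipped open over a second after release. The other three are flush, and the stack and cutters haven't moved. The hand is clear.

```bash
python3 -c "from cell import env;print(env.hand_in(),env.read_state()['t'])"
```

```text
the job is handed in; nothing more can be done
the job is handed in; nothing more can be done
```

Hatch 1, the one at the left (+y) end, was the loose one, and it is now tipped over and open.

- **Finding it:** I pressed pad 1 with the shut fingertips. It gave way over about 4 mm at a flat 1.2–1.6 N, where a firm hatch would have shown 10 N or more. That was clear enough that I never pressed the other three.
- **Opening it:** I pushed the pad about 35 mm down in total, and the force stayed under about 2 N.
- **Last checks:** The final picture, about 1.2 s after the hand withdrew, shows hatch 1 tipped open. The other three are flush, and the lamination stack and cutters have not moved. The rotor, spool and most of the ratchet were outside that picture, but the hand never went near them.
- **Hand-in:** I handed the job in at about 6 s, with the hand clear at 0.22 m height. None of the checks failed or disagreed.

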